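# Release the red ball on the toy-stall ball run

### The arm

A 7-joint arm with a two-finger parallel gripper is mounted at the origin on the work surface. World frame = base frame: x ahead of the robot, y to its left, z up, the work surface at z = 0. Lengths are in mm, angles in rad, forces in N, time in s.
With the tool pointing down it reaches from about 350 to 900 mm from the base axis. Payload 19.9 kg.
Tool frame: the origin (TCP) lies between the finger pads; the fingertips stand 17 mm ahead of it and the grasp point (between the pads) lies 2 mm behind it; z points along the fingers, y is the direction in which the jaws open and shut (so a half turn about z gives the same grasp; the last joint's range is limited). The gripper opens to 85 mm and grips with 20 to 120 N. Pads are 22 mm wide; open, the fingers measure 114 mm over their backs; the gripper's body (76 mm by 85 mm) begins 54 mm behind the grasp point. The pads swing forward as they close: fully open they stand 13 mm farther back than shut.
Start: joints at [1.24, 0.417, -0.01, 1.614, 0.005, 1.111, -0.053], TCP at [178.597, -598.921, 248.26] pointing down, gripper open.
Joint ranges: [-2.81, 2.81], [-0.39, 2.02], [-1.27, 1.25], [0.06, 2.57], [-1.19, 4.33], [0.19, 2], [-2.82, 2.82]. Speed limits (rad/s): [1.89, 1.89, 2.39, 2.39, 3.01, 3.01, 3.01].

### API

Orientations are given as [roll, pitch, yaw] about the fixed x, y, z axes, in that order (R = Rz(yaw) Ry(pitch) Rx(roll)).
In Python, from bench import observe, snapshot, get_calibration, job_done, cut_out, place_of gives the robot as it stands.
- The arm moves only by the shell command python3 -m handwheel 'ROWS' [FORCE]. ROWS is JSON, one flat list of numbers, 5 for each row, row after row: the shift along the tool's x, y, z in m, then the turn about the tool's z in rad, then the finger opening in m, from 0 to 0.0854. In form: [dx, dy, dz, spin, hand, dx, dy, dz, spin, hand, ...]. A call has 1 to 12 rows; each row is the pose to reach, as a shift and turn from the pose measured when the call began, along the tool's axes at that moment; what a row does not reach only later rows make up. A row lasts 1/10 s, in which the tool goes at most 50 mm and 8.59 degrees, less where a joint would pass 70% of its speed; a pose out of reach is approached as far as the arm can. A call with a gripper value outside its range is refused whole. The fingers move at their own pace and stop on an object; FORCE is the grip in N (left out, the last holds). Time passes only in rows, so rows that repeat a pose let the fingers close. It gives the time, the measured TCP pose, the force and the opening at its end, in the units of the state.
- observe(): the state, without advancing time (a new reading comes with each control period).
- snapshot(name): name is "side" or "top" or "wrist"; returns (picture, depth): 384x512x3 uint8, red, green, blue; 384x512 float32, mm along the optical axis (not along the pixel's ray), 0 where there is no reading.
- get_calibration(name): a dict with "mtx" (3x3 intrinsics, pixels), "position" and "rotation" of the camera in the world; the wrist camera has in their place "tool_from_camera" (4x4, takes a point from camera to tool coordinates, whose origin is the TCP and whose axes are the flange's). Camera axes: x right, y down, z forward; pixel columns grow to the right and rows downward; lengths in mm; the calibration is good to about 2 mm. A picture is of the moment at which its call begins: read the wrist's pose just before it. get_calibration takes no time and is no camera call.
- job_done(): hands the job in, once; it reports no verdict.
Trained networks look in the newest picture that a camera, given by its name, has taken for a name from the list of things; names that differ only in an ending like _2 or _b are one class to them, and where a whole thing is asked for, a point or a joint stands for the part that bears it (a point fixed in the world has none). Each returns a list of dicts, best first, with "conf" (0 to 1); they miss things now and then, are a little off and sometimes report something else, mostly with a low value. They report only what shows in the picture. A call takes as long as a camera call.
- cut_out(camera, thing): "mask" (384x512 bool, what is visible of it) and "at" ([column, row] in pixels, amid what is visible of it).
- place_of(camera, thing): "at" ([column, row] in pixels: a listed point, or the origin of a listed thing).
The state is a dict: "time": time; "joints": joint angles; "dq": joint speeds; "tau": joint torques, N m; "position": TCP position; "tool_rot": TCP orientation; "force": force on the tool from outside, world axes, zero at the start; "torque": the same for the moment, N m; "finger_gap": opening from 0.0 (shut) to 1.0 (fully open).
Only numpy, scipy, OpenCV 4.12 (cv2) and the standard library are available. Lean on these libraries where they do the work, as an engineer would, in place of code of your own. Each camera call takes 0.05 s, during which the arm holds its last target.

### The job

Show the wooden ball run to a customer: with a fingertip, press down the yellow pad of the lever whose gate holds back the red ball, so that the gate lifts and the red ball rolls by itself down into the green catch tray, then let go of the pad so that the gate drops shut again. Leave the blue ball waiting behind its gate and do not press its lever. Do not touch either ball with the robot, and leave the other toys and goods standing where they are.

Things in the scene. Friction and masses are not known exactly. Their poses are not given: they have to be found in the camera images.
- ball_run: Wooden ball run fixed to the table, 310 long (x), 470 wide over its cross foot (y), 121 mm high. Origin on the table under the middle of the gate line; x points downhill to the tray, y to the left looking downhill, z up. Two lanes (centre lines y = +24 and -24 mm, 38 mm wide inside, walls 20 mm high) slope down by 0.14 rad; the balls wait uphill of the gates at x = 0.
- gate_left (a point): Middle of the lower edge of the left lane's white gate (16 mm wide, 8 mm thick), 62 mm above the table at rest, 12 mm above the lane floor. It hangs from the inner end of the left lever: a seesaw along the run's y, hinged on a pin (along x) on a post 105 mm to the +y side of the run's origin, 105 mm up. The gate is 81 mm inside the pin, the pad 100 mm outside it.
- gate_right (a point): The same for the right lane's gate; its lever's post is 105 mm to the -y side of the run's origin.
- tray (a point): Centre of the floor of the green catch tray at the downhill end of both lanes, 150 mm downhill of the run's origin, one 8 mm step below the lanes. Its axes are the run's. It spans 40 mm either way along x, 43 mm along y, has side and end walls, and a wall between the lanes' halves.
- pad_left (a point): Centre of the top face of the yellow pad (36 x 36 mm) of the left lane's lever (the lane at +y of the ball run); 121 mm above the table at rest, 205 mm to the +y side of the run's origin. Its y axis is along the lever. Pressed fully, it goes down about 45 mm and inwards by about 3 mm.
- pad_right (a point): The same for the right lane's lever (the lane at -y of the ball run), 205 mm to the -y side of the run's origin.
- lever_left (a joint): Angle of the left lever in rad: 0 at rest with the gate down, grows as the pad is pressed, stop at 0.45. The ball passes under the gate from about 0.3. A spring brings it back to 0 when let go; about 0.9 N at the pad starts it and 3 N holds it fully down.
- lever_right (a joint): The same for the right lever.
- red_ball_center (a point): Centre of the loose red wooden ball, 32 mm across, about 14 g, at the start in either lane, resting against the uphill side of that lane's gate, about 69 mm above the table. In the tray its centre comes to lie about 170 mm downhill of the gates and 34 mm above the table.
- blue_ball_center (a point): Centre of the loose blue ball, the same size, in the other lane; to be left there.
- hippo: Loose grey toy hippo on wheels, 120 x 50 x 83 mm, beside the ball run. Leave it. Origin at the centre of its underside, z up.
- toy_car: Loose green and plain wood toy car, 100 x 52 x 58 mm, beside the ball run. Leave it. Origin at the centre of its underside, z up.
- ring_stack: Loose orange stacked-ring cone, 60 mm across, 72 mm high, beside the ball run on the robot's side. Leave it. Origin at the centre of its underside, z up.
- owl: Loose wooden owl figure, 50 mm across, 75 mm high, beside the ball run on the robot's side. Leave it. Origin at the centre of its underside, z up.
- bottle: Closed clear bottle, 64 mm across, 190 mm high, to the far left side of the run. Leave it. Origin at the centre of its underside, z up.
- stick_cup: Wooden cup of painted sticks, 80 mm across, about 190 mm high with the sticks, to the far right side of the run. Leave it. Origin at the centre of its underside, z up.

How it is judged:
By the outcome, as a careful person would: the job done as asked, in the order asked, and still so for the second after the job is handed in, with the robot touching nothing.
It also fails if it takes over 32 s, if anything falls off the work surface, if the arm or the gripper's body presses on something with over 40 N, if the wrist force passes 120 N, or if a joint passes its speed limit or range.

## Working session

There is one attempt and no reset: what is moved stays moved. The work goes in short steps, Python scripts to look and compute and a shell command to move; the robot and the scene stay as the last step left them, time stands still between calls to the robot, and variables do not carry over. Pictures are saved under pics/ and viewed, and the job is handed in when it is done.

```bash
ls; mkdir -p pics
cat > h.py <<'E'
import numpy as np, cv2
from bench import *
from scipy.spatial.transform import Rotation as R
def px2w(cam,uv,depth=None,z=None):
    c=get_calibration(cam);K=np.array(c['mtx']);Rm=np.array(c['rotation']);p=np.array(c['position'])
    r=np.linalg.inv(K)@np.array([uv[0],uv[1],1.])
    if depth is not None: return p+Rm@(r*depth)
    d=Rm@r; return p+d*(z-p[2])/d[2]
def w2px(cam,X):
    c=get_calibration(cam);q=np.array(c['rotation']).T@(np.array(X)-np.array(c['position']));q=np.array(c['mtx'])@q;return q[:2]/q[2]
E
python3 - <<'E'
from h import *
for n in("top","side"):
    im,d=snapshot(n); cv2.imwrite(f'pics/{n}0.png',im[:,:,::-1]); np.save(f'{n}0.npy',d)
    c=get_calibration(n); print(n,c['position'])
    for t,z in(("pad_left",121),("pad_right",121),("gate_left",62),("gate_right",62),("tray",40),("red_ball_center",69),("blue_ball_center",69),("ball_run",0)):
        for r in place_of(n,t)[:2]: print(t,round(r['conf'],2),np.round(r['at']),np.round(px2w(n,r['at'],z=z)))
o=observe();print(o)
E
```

```text
pics
top [ 397.87876623   19.08446714 1405.45150075]Traceback (most recent call last):
  File "<stdin>", line 6, in <module>
  File "h.py", line 8, in px2w
    d=Rm@r; return p+d*(z-p[2])/d[2]
                                ~^^^
IndexError: invalid index to scalar variable.
```

Run:
```python
from bench import *
for n in("top","side"): print(get_calibration(n))
```

```text
{'mtx': array([[435.50220315,   0.        , 252.76502906],
       [  0.        , 435.50220315, 187.39271355],
       [  0.        ,   0.        ,   1.        ]]), 'position': array([ 397.87876623,   19.08446714, 1405.45150075]), 'rotation': array([-3.03920359, -0.01036008, -1.56107608])}
{'mtx': array([[485.65981363,   0.        , 255.53370014],
       [  0.        , 485.65981363, 192.52697718],
       [  0.        ,   0.        ,   1.        ]]), 'position': array([-224.57214964,  772.40760915,  945.45929693]), 'rotation': array([-2.22869023, -0.00308511, -2.37849477])}
```

View pics/top0.png

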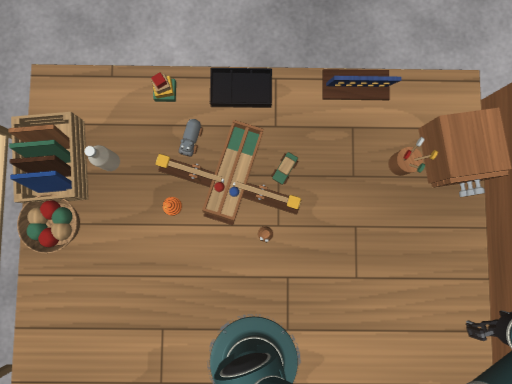

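Rotation is roll-pitch-yaw. The top view shows the red ball at (219,187) and the blue at (234,191), with the left pad at (162,161) and the right pad at (294,203).

```bash
sed -i "s/Rm=np.array(c\['rotation'\])/Rm=R.from_euler('xyz',c['rotation']).as_matrix()/; s/np.array(c\['rotation'\]).T/R.from_euler('xyz',c['rotation']).as_matrix().T/" h.py
python3 - <<'E'
from h import *
for n in("top","side"):
    im,d=snapshot(n); cv2.imwrite(f'pics/{n}1.png',im[:,:,::-1]); np.save(f'{n}0.npy',d)
    for t,z in(("pad_left",121),("pad_right",121),("gate_left",62),("gate_right",62),("tray",40),("red_ball_center",69),("blue_ball_center",69),("hippo",0),("ring_stack",0),("bottle",0)):
        for r in place_of(n,t)[:2]: print(n,t,round(r['conf'],2),np.round(r['at']),np.round(px2w(n,r['at'],z=z)), d[int(r['at'][1]),int(r['at'][0])])
    if n=="top":
        cv2.imwrite('pics/top1z.png',cv2.resize(im[110:250,140:320,::-1],None,fx=4,fy=4))
print(observe())
E
```

```text
top pad_left 0.85 [164. 161.] [607. 272. 121.] 1298.8793
top pad_right 0.62 [294. 201.] [ 491. -114.  121.] 1291.498
top pad_right 0.61 [174. 211.] [457. 237. 121.] 1368.5223
top gate_left 0.64 [224. 183.] [549.  97.  62.] 1347.0475
top gate_right 0.64 [235. 186.] [539.  62.  62.] 1305.4344
top tray 0.79 [242. 138.] [697.  43.  40.] 1402.1842
top red_ball_center 0.41 [220. 186.] [539. 108.  69.] 1331.4525
top blue_ball_center 0.61 [232. 191.] [523.  71.  69.] 1331.1477
top hippo 0.86 [189. 140.] [697. 217.   0.] 1357.634
top hippo 0.69 [163. 158.] [634. 300.   0.] 1295.8069
top ring_stack 0.49 [175. 208.] [474. 257.   0.] 1361.2227
top bottle 0.98 [109. 163.] [616. 474.   0.] 1325.3401
side pad_left 0.68 [152. 225.] [608. 280. 121.] 1239.5752
side pad_right 0.58 [286. 180.] [ 490. -103.  121.] 1396.3433
side gate_left 0.77 [218. 220.] [554. 106.  62.] 1317.0142
side gate_right 0.96 [234. 215.] [537.  60.  62.] 1336.4506
side gate_right 0.62 [225. 234.] [498. 131.  62.] 1312.5803
side tray 0.83 [205. 201.] [662.  59.  40.] 1463.9955
side red_ball_center 0.43 [227. 232.] [491. 129.  69
[... 413 characters left out ...]
 [628. 459.   0.] 1164.2047
{'time': 1.2, 'joints': array([ 1.23948817,  0.41738898, -0.01032201,  1.61358407,  0.00469288,
        1.11070674, -0.052965  ]), 'dq': array([ 0.00023064, -0.00026723, -0.00042319, -0.00020192, -0.00101783,
        0.00205292, -0.00045477]), 'tau': array([ 1.77555680e-04, -8.64243865e+01,  6.77399207e-01, -4.35209084e+01,
        1.90100324e-02,  2.03898198e-03, -1.06577693e-05]), 'position': array([ 178.61986483, -598.92031352,  248.27357303]), 'tool_rot': array([-3.14153077e+00,  2.38364352e-05,  2.89863127e-01]), 'force': array([ 0.5386019 , -0.60032984,  0.36035294]), 'torque': array([ 0.03565689, -0.01642371, -0.00317804]), 'finger_gap': 1.0017128005267943}
```

View pics/top1z.png

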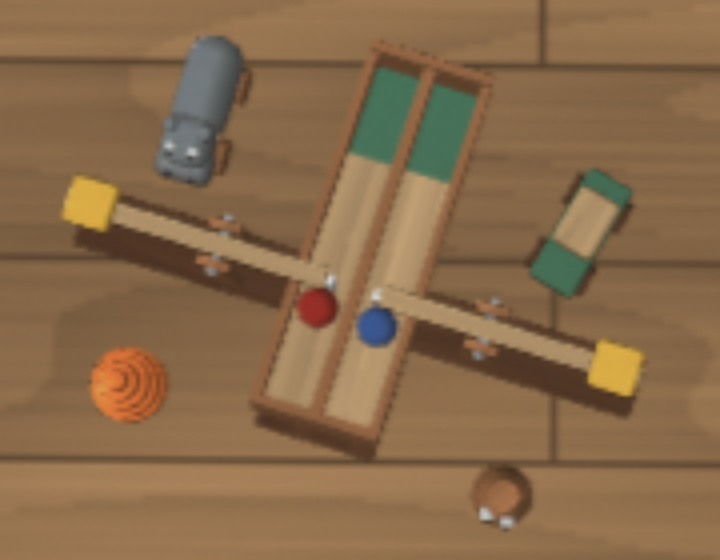

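View pics/side1.png

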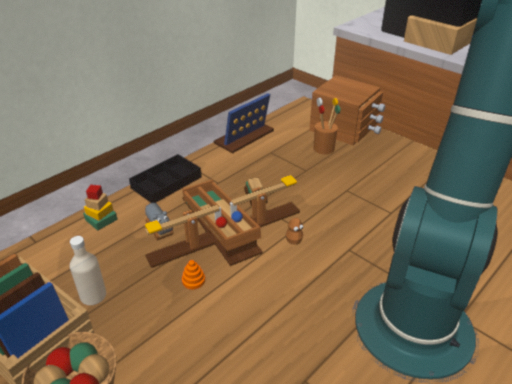

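Run:
```python
from h import *
P={}
for n in("top","side"):
    im=cv2.imread(f'pics/{n}1.png');d=np.load(f'{n}0.npy')
    hsv=cv2.cvtColor(im,cv2.COLOR_BGR2HSV)
    m=cv2.inRange(hsv,(20,150,130),(32,255,255))
    k,l,s,c=cv2.connectedComponentsWithStats(m)
    for i in range(1,k):
        if s[i,4]>20:
            print(n,s[i],c[i],px2w(n,c[i],z=121).round(1),px2w(n,c[i],depth=np.median(d[l==i])).round(1))
o=observe();T=R.from_euler('xyz',o['tool_rot']).as_matrix()
for tgt in([607,275,240],):
    print((T.T@(np.array(tgt)-o['position'])).round(1))
```

```text
top [153  76  20  20  90] [164.47777778  88.54444444] [828.1 277.4 121. ] [848.5 289.7  60.1]
top [430 151   8   8  37] [433.56756757 154.48648649] [ 635.1 -534.6  121. ] [ 623.8 -508.2  182.3]
top [156 154  14  14 136] [162.30147059 160.29411765] [608.2 277.2 121. ] [608.2 277.3 120.8]
top [287 195  14  14 138] [293.42028986 201.46376812] [ 489.4 -113.6  121. ] [ 489.4 -113.6  121.5]
side [333  98   5   8  31] [334.90322581 101.19354839] [ 680.4 -599.3  121. ] [ 619.2 -506.6  176.7]
side [281 175  16  11 124] [288.54032258 180.10483871] [ 483.1 -108.4  121. ] [ 483.9 -109.5  120. ]
side [ 84 201  28  19 188] [ 95.57446809 210.5106383 ] [761.9 349.5 121. ] [842.1 315.1  53.9]
side [145 220  17  14 157] [152.94267516 226.43949045] [601.4 282.7 121. ] [602.3 282.1 120.1]
[ 660.3 -715.     8.3]
```

```bash
python3 -m handwheel '[0.66,-0.718,0,-0.977,0, 0.66,-0.718,0,-0.977,0, 0.66,-0.718,0,-0.977,0, 0.66,-0.718,0,-0.977,0, 0.66,-0.718,0,-0.977,0, 0.66,-0.718,0,-0.977,0, 0.66,-0.718,0,-0.977,0, 0.66,-0.718,0,-0.977,0, 0.66,-0.718,0,-0.977,0, 0.66,-0.718,0,-0.977,0, 0.66,-0.718,0,-0.977,0, 0.66,-0.718,0,-0.977,0]'
python3 - <<'E'
from h import *
o=observe();T=R.from_euler('xyz',o['tool_rot']).as_matrix()
print(o['joints'].round(2),o['tool_rot'],(T.T@(np.array([606,278,240])-o['position'])).round(1), T.round(2))
E
```

```text
time: 2.4
position: [442.0, -57.7, 248.7]
tool_rot: [3.141, 0.0, 1.266]
force: [1.3, -0.9, -0.4]
finger_gap: -0.002
[ 0.63  0.13 -0.61  2.02  0.08  1.02 -0.32] [3.14057317e+00 2.63793177e-04 1.26648425e+00] [369.4  55.8   8.7] [[ 0.3   0.95  0.  ]
 [ 0.95 -0.3  -0.  ]
 [-0.    0.   -1.  ]]
```

```bash
python3 -m handwheel '[0.3694,0.0558,0,0,0, 0.3694,0.0558,0,0,0, 0.3694,0.0558,0,0,0, 0.3694,0.0558,0,0,0, 0.3694,0.0558,0,0,0, 0.3694,0.0558,0,0,0, 0.3694,0.0558,0,0,0, 0.3694,0.0558,0,0,0, 0.3694,0.0558,0,0,0, 0.3694,0.0558,0,0,0]'
python3 - <<'E'
from h import *
o=observe()
im,d=snapshot('wrist');cv2.imwrite('pics/w1.png',im[:,:,::-1])
c=get_calibration('wrist');K=np.array(c['mtx']);M=np.array(c['tool_from_camera'])
T=R.from_euler('xyz',o['tool_rot']).as_matrix()
print(o['position'],o['tool_rot'],o['force'],o['joints'].round(2)); print(M)
hsv=cv2.cvtColor(im[:,:,::-1].copy(),cv2.COLOR_BGR2HSV)
m=cv2.inRange(hsv,(20,150,110),(32,255,255))
k,l,s,cc=cv2.connectedComponentsWithStats(m)
for i in range(1,k):
    if s[i,4]>60:
        D=np.median(d[l==i]);q=np.linalg.inv(K)@np.array([*cc[i],1])*D
        t=(M@np.array([*q,1]))[:3]; print(s[i],cc[i],D,'tool',t.round(1),'world',(o['position']+T@t).round(1))
E
```

```text
time: 3.4
position: [605.8, 278.3, 248.2]
tool_rot: [3.141, 0.001, 1.267]
force: [0.8, -0.1, 1.0]
finger_gap: 0.003
[605.75293772 278.25272261 248.18645213] [3.14118355e+00 6.32897794e-04 1.26718711e+00] [ 0.75634526 -0.12269299  0.97134945] [-0.02  0.58 -0.67  1.48  0.37  1.21 -1.05]
[[-3.09963541e-04 -9.63728573e-01 -2.66884134e-01  6.67358691e+01]
 [ 9.99999810e-01 -1.56475049e-04 -5.96378674e-04  3.59911496e-02]
 [ 5.32986460e-04 -2.66884268e-01  9.63728439e-01 -1.25676726e+02]
 [ 0.00000000e+00  0.00000000e+00  0.00000000e+00  1.00000000e+00]]
[ 445   33   67   81 2017] [470.97521071  76.38671294] 301.65378 tool [ 93.9 214.6 195. ] world [838.6 303.6  53.2]
[ 237  163   42   41 1614] [257.60346964 182.38537794] 260.7152 tool [  2.9   2.9 127.2] world [609.5 280.1 121. ]
```

View pics/w1.png

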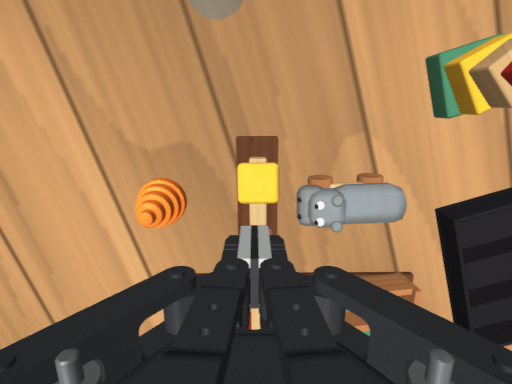

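```bash
python3 -m handwheel '[0.002,0.002,0.03,0,0, 0.002,0.002,0.06,0,0, 0.002,0.002,0.08,0,0, 0.002,0.002,0.095,0,0, 0.002,0.002,0.1,0,0, 0.002,0.002,0.1,0,0, 0.002,0.002,0.1,0,0]'
python3 - <<'E'
from h import *
o=observe();print(o['position'],o['force'])
im,d=snapshot('wrist');cv2.imwrite('pics/w2.png',im[:,:,::-1])
E
```

```text
time: 4.15
position: [608.9, 278.6, 149.6]
tool_rot: [3.14, -0.0, 1.266]
force: [-0.5, -0.8, 0.0]
finger_gap: -0.004
[608.91327974 278.58212673 149.58021139] [-0.53822604 -0.81214256  0.04224901]
```

View pics/w2.png

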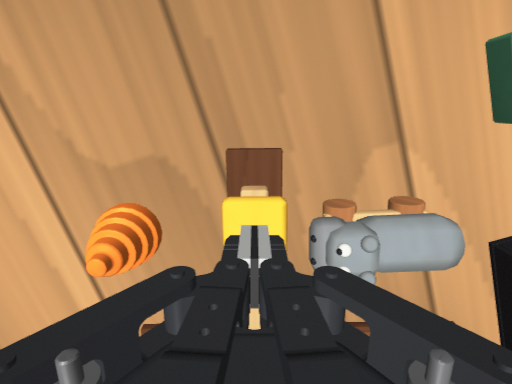

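```bash
python3 -m handwheel '[0,0,0.01,0,0, 0,0,0.02,0,0, 0,0,0.03,0,0, 0,0,0.04,0,0, 0,0,0.048,0,0, 0,0,0.048,0,0, 0,0,0.048,0,0, 0,0,0.048,0,0, 0,0,0.048,0,0, 0,0,0.048,0,0]'
python3 - <<'E'
from h import *
o=observe();print(o['position'],o['force'])
for n in('top','side'):
    im,d=snapshot(n);a=im[110:250,140:320,::-1] if n=='top' else im[140:300,120:320,::-1]
    cv2.imwrite(f'pics/{n}2.png',cv2.resize(a,None,fx=3.5,fy=3.5))
E
```

```text
time: 5.2
position: [609.0, 278.8, 101.9]
tool_rot: [3.139, -0.0, 1.266]
force: [-1.2, 0.8, 2.9]
finger_gap: 0.001
[608.98015322 278.82125926 101.93947   ] [-1.22668403  0.78712552  2.89682408]
```

View pics/top2.png

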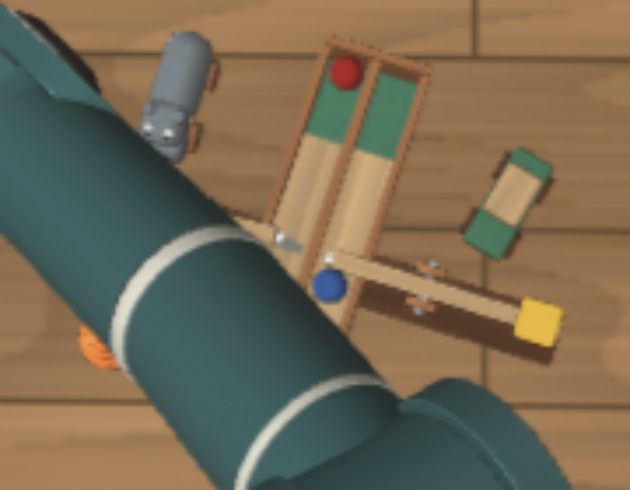

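View pics/side2.png

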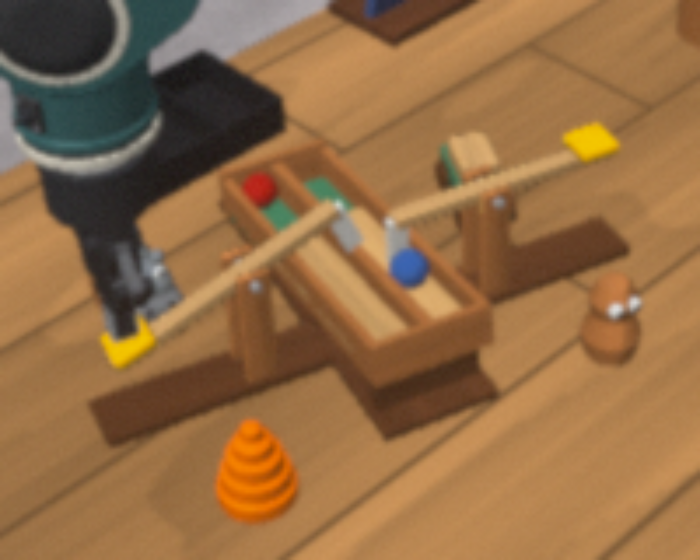

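The gate is lifted and the red ball lies in the left half of the tray (top view 346,73). The blue ball is still behind its gate at (330,285). Next I let go by rising straight up.

```bash
python3 -m handwheel '[0,0,-0.01,0,0, 0,0,-0.02,0,0, 0,0,-0.03,0,0, 0,0,-0.04,0,0, 0,0,-0.06,0,0, 0,0,-0.09,0,0, 0,0,-0.12,0,0, 0,0,-0.147,0,0, 0,0,-0.147,0,0, 0,0,-0.147,0,0, 0,0,-0.147,0,0]'
python3 - <<'E'
from h import *
o=observe();print(o['position'],o['force'])
for n in('top','side'):
    im,d=snapshot(n);a=im[110:250,140:320,::-1] if n=='top' else im[140:300,120:320,::-1]
    cv2.imwrite(f'pics/{n}3.png',cv2.resize(a,None,fx=3.5,fy=3.5))
    for t,z in(("red_ball_center",34),("blue_ball_center",69),("pad_left",121),("gate_left",62),("hippo",0),("ring_stack",0)):
        for r in place_of(n,t)[:1]: print(n,t,round(r['conf'],2),np.round(r['at']),np.round(px2w(n,r['at'],z=z)))
E
```

```text
time: 6.4
position: [608.4, 278.4, 248.1]
tool_rot: [3.14, 0.001, 1.266]
force: [0.6, -0.2, 0.0]
finger_gap: 0.001
[608.42083262 278.41680505 248.11720214] [ 0.60049338 -0.17046997  0.00266453]
top red_ball_center 0.5 [239. 131.] [719.  53.  34.]
top blue_ball_center 0.48 [234. 193.] [518.  63.  69.]
top gate_left 0.58 [223. 183.] [550. 100.  62.]
top hippo 0.58 [192. 139.] [701. 206.   0.]
top ring_stack 0.71 [239. 130.] [732.  54.   0.]
side red_ball_center 0.48 [195. 194.] [717.  51.  34.]
side blue_ball_center 0.52 [236. 216.] [523.  64.  69.]
side pad_left 0.57 [151. 226.] [608. 284. 121.]
side gate_left 0.96 [218. 220.] [553. 107.  62.]
side hippo 0.58 [160. 232.] [690. 212.  -0.]
side ring_stack 0.59 [294. 236.] [400. -43.   0.]
```

View pics/top3.png

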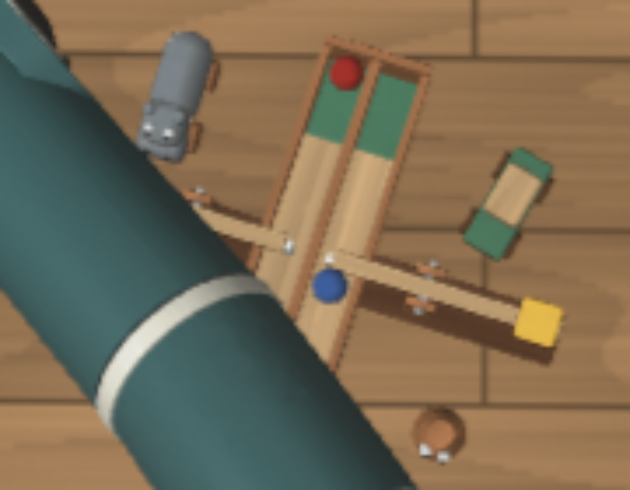

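View pics/side3.png

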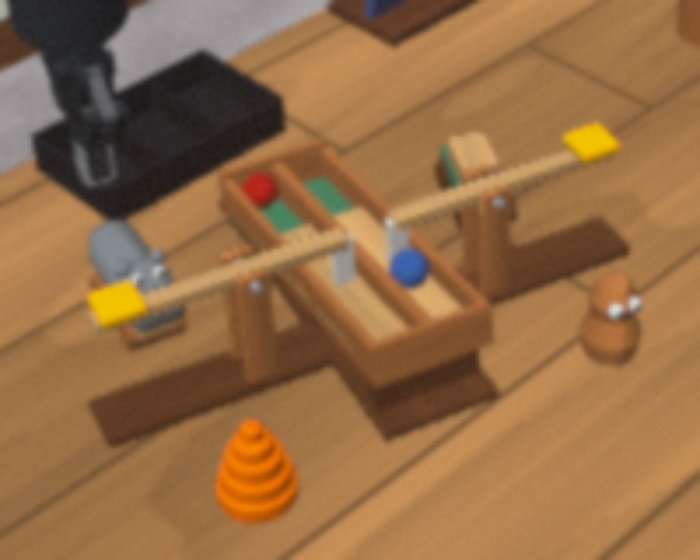

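The left lever is level again and its gate is shut. The red ball is in the tray, the blue ball is still waiting, and the gripper is clear of everything.

```bash
python3 -c "
from bench import *
print(job_done())"
```

```text
the job is handed in; nothing more can be done
None
```

The red ball is in the green catch tray and its gate is shut again. I pressed the left lever's pad down about 38 mm with the shut fingertips. The wrist read about 3 N while I held the pad down. I let go once the red ball was in the tray, then raised the arm clear, and handed the job in at about 6.5 s.

- **Red ball:** both cameras put it at about (718, 52) mm, in the left half of the tray.
- **Gate and lever:** the left lever is level and its gate is down. The wrist force is back to about zero.
- **Blue ball:** it is still behind its gate, and I did not press its lever.
- **Other toys:** the hippo, car, owl and ring stack look unmoved in the pictures. I did not look again at the bottle and the stick cup, but the arm did not go near them.
- **Disagreements:** in the last look the network reported the ring stack in wrong places in both views. In the top view the arm hides it, but the side picture shows it standing where it was. The arm also hid the left pad from above, so I checked the pad only from the side.

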